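Draw a slip coupling off a pipe held in a vice and put it back in its bin

TASK

Draw the grey slip coupling off the open end of the white pipe held in the red vice, easing it along so that it never binds on the pipe or forces it sideways, then set it down, without dropping it, in the blue bin that holds the other two grey couplings. Leave everything else where it is.

Things in the scene. Friction and masses are not known exactly. Their poses are not given: they have to be found in the camera images.
- coupling: the grey slip coupling: a plain sleeve, 44 mm outside diameter (47 at the end beads), 34.2 mm bore, 44 mm long, 40 to 85 g, no inner stop. Origin at its centre; own x along its bore. It hangs slack on the pipe (1.1 mm play all round), so its axis need not be the pipe's. More than 12 N between coupling and pipe is too much.
- vice: the red yoke pipe vice, bolted down, 230 mm high with its T-handle. Origin on the bench under the middle of its jaws; its x points the way the pipe sticks out, z up. The white pipe (32 mm diameter, rigid, held fast) leaves the jaws about along x and ends at x = 240 mm. The coupling starts at x = 104 to 116 mm. The yoke reaches to x = 30 mm; the pipe's open side is free of obstacles.
- pipe_mid (a point): point on the pipe's axis (within 1 mm), 110 mm from the jaws and 100 mm above the bench; its axes are the vice's, not the pipe's. The pipe was nipped up by eye: through this point it may point up to 0.05 rad to either side and 0.03 rad up or down of the vice's x. No reading gives that angle: it has to be seen or felt.
- bin_couplings: blue picking bin, 220 mm long (own x), 132 mm wide (own y), fixed, 4 mm walls and floor; back (+x) and sides 58 mm high, front (-x) lip 30 mm. Origin at the centre of its underside. It holds the two other grey couplings, standing on end at its back (78 mm behind its centre); the front two thirds are free. Here the coupling belongs.
- bin_elbows: blue picking bin, 220 mm long (own x), 132 mm wide (own y), fixed, 4 mm walls and floor; back (+x) and sides 58 mm high, front (-x) lip 30 mm. Origin at the centre of its underside. It holds two brass elbows.
- bin_valves: blue picking bin, 220 mm long (own x), 132 mm wide (own y), fixed, 4 mm walls and floor; back (+x) and sides 58 mm high, front (-x) lip 30 mm. Origin at the centre of its underside. It holds two brass ball valves with red levers.
- spare0: grey coupling like the one on the pipe, standing upright in its bin, 44 mm high. Origin at the centre of its lower end, z up. Leave it standing.
- elbow0: brass pipe elbow, about 55 x 55 mm, 28 mm high, lying in its bin; origin under its middle. Leave alone.
- valve0: brass ball valve with a red lever, about 54 mm long and 50 mm high, lying in its bin; origin under its middle. Leave alone.
- spare1: grey coupling like the one on the pipe, standing upright in its bin, 44 mm high. Origin at the centre of its lower end, z up. Leave it standing.
- elbow1: brass pipe elbow, about 55 x 55 mm, 28 mm high, lying in its bin; origin under its middle. Leave alone.
- valve1: brass ball valve with a red lever, about 54 mm long and 50 mm high, lying in its bin; origin under its middle. Leave alone.
- pipe_wrench: red pipe wrench, 260 mm long, 20 mm high, lying on the bench; origin under its middle, x towards the jaws. Leave alone.
- cement_tin: tin, 72 mm diameter, 85 mm high, on the bench; origin at the centre of its underside. Leave alone.
- tape_roll: white roll of tape on a blue core, 60 mm diameter, 20 mm high, lying on the bench; origin at the centre of its underside. Leave alone.

How it is judged (in metres and radians):
On the way:
1. the coupling, held in the gripper, is clear of the pipe's open end (x of coupling in the frame of vice above 0.264 m and contact force between the fingers and coupling above 0.3 N), for 0.1 s.
At the end, for the whole second after the job is handed in: The coupling rests, let go, on the floor of the blue bin with the two other grey couplings: its centre within 95 mm along and 55 mm across of the bin's centre and less than 42 mm above the bin's underside, at rest (x of coupling in the frame of bin_couplings between -0.095 and 0.095 m and y of coupling in the frame of bin_couplings between -0.055 and 0.055 m and z of coupling in the frame of bin_couplings below 0.042 m and linear speed of coupling below 0.03 m/s and contact force between the fingers and coupling below 0.05 N); the robot touches nothing.
It fails at once if the coupling bears on the pipe or vice with more than 12 N (it binds, or forces the pipe sideways) (contact force between coupling and vice above 12 N).
It fails at once if the coupling is dropped (falls faster than 0.6 m/s with no finger on it) (linear speed of coupling above 0.6 m/s and contact force between the fingers and coupling below 0.01 N).
It fails at once if another loose thing is shifted by more than 30 mm or a spare coupling is knocked over (distance of any of spare0, spare1, elbow0, elbow1, valve0, valve1, pipe_wrench, cement_tin, tape_roll from where it was at the start of the episode above 0.03 m or angle between any of spare0, spare1's own z axis and vertical above 0.5 rad).
It also fails if it takes over 61 s, if anything falls off the work surface, if the arm or the gripper's body presses on something with over 40 N, if the wrist force passes 120 N, or if a joint passes its speed limit or range.

ROBOT

A 7-joint arm with a two-finger parallel gripper is mounted at the origin on the work surface. World frame = base frame: x ahead of the robot, y to its left, z up, the work surface at z = 0. Lengths are in mm, angles in rad, forces in N, time in s.
With the tool pointing down it reaches from about 350 to 900 mm from the base axis. Payload 19.9 kg.
Tool frame: the origin (TCP) lies midway between the tips of the shut fingers; the grasp point (between the pads) lies 19 mm behind it (env.tcp_to_grasp is the distance from the TCP to the grasp point, in mm); z points along the fingers, y is the line along which they close (so a half turn about z gives the same grasp; the last joint's range is limited). The gripper opens to 85 mm and grips with 20 to 120 N. Pads are 22 mm wide; open, the fingers measure 114 mm over their backs; the gripper's body (76 mm by 85 mm) begins 54 mm behind the grasp point. The pads swing forward as they close: fully open they stand 13 mm farther back than shut.
Start: joints at [1.276, 0.417, -0.01, 1.614, 0.005, 1.111, -0.053], TCP at [156.318, -605.116, 231.26] pointing down, gripper open.
Joint ranges: [-2.81, 2.81], [-0.39, 2.02], [-1.27, 1.25], [0.06, 2.57], [-1.19, 4.33], [0.19, 2], [-2.82, 2.82]. Speed limits (rad/s): [1.89, 1.89, 2.39, 2.39, 3.01, 3.01, 3.01].

INTERFACE

Orientations are given as a unit quaternion [x, y, z, w].
In Python, from cell import status, optics, job, env gives the robot as it stands.
- The arm moves only by the tool carry_out, never from a script. Its argument "increments" is one flat list of numbers, 7 for each row, row after row: the shift along the tool's x, y, z in mm, then the turn, a rotation vector about the tool's x, y, z in degrees, then the closure, from 0 (fully open) to 1 (shut). In form: [x, y, z, rx, ry, rz, claw, x, y, z, rx, ry, rz, claw, ...]. A call has 1 to 20 rows; each row shifts and turns the commanded pose from where the row before left it, along the tool's axes as they then stand; what a row does not reach is not made up. A row lasts 1/8 s, in which the tool goes at most 62.5 mm and 10.7 degrees, less where a joint would pass 70% of its speed; a pose out of reach is approached as far as the arm can. A call with a gripper value outside its range is refused whole. The fingers move at their own pace and stop on an object; the grip force is fixed at half the most. Time passes only in rows, so rows that do not move let the fingers close. It gives the time, the measured TCP pose, the force and the opening at its end, in the units of the state.
- status.read_state(): the state, without advancing time (a new reading comes with each control period).
- optics.snapshot(name): name is "side" or "top" or "wrist"; returns a dict with "color" (384x512x3 uint8, red, green, blue), "fx", "fy", "cx", "cy" (pixels), "rvec" (rotation vector, rad) and "tvec" (3), from world to camera coordinates, as OpenCV has them. Camera axes: x right, y down, z forward; pixel columns grow to the right and rows downward; lengths in mm; the calibration is good to about 2 mm. The wrist camera is an equidistant fisheye: a pixel r from the principal point sees the ray r / f radians off the axis. A picture is of the moment at which its call begins. There is no depth.
- job.job_done(): hands the job in, once; it reports no verdict.
The state is a dict: "clock": time; "joint_positions": joint angles; "qvel": joint speeds; "effort": joint torques, N m; "position": TCP position; "eef_rot": TCP orientation; "contact_force": force on the tool from outside, world axes, zero at the start; "wrist_torque": the same for the moment, N m; "width": finger opening in mm.
Only numpy, scipy, OpenCV 4.12 (cv2) and the standard library are available. Lean on these libraries where they do the work, as an engineer would, in place of code of your own. Each camera call takes 0.05 s, during which the arm holds its last target. There are 200 camera calls.

## Working session

There is one attempt and no reset: what is moved stays moved. The work goes in short steps, Python scripts to look and compute and a tool call to move; the robot and the scene stay as the last step left them, time stands still between calls to the robot, and variables do not carry over. Pictures are saved under pics/ and viewed, on a budget of 10 in all, crops included, one or two more only if the job needs it, and the job is handed in when it is done.

Besides the shell and the picture viewer there is one more tool, called after ">>>" by a JSON object that holds its "method" and its "body", one argument or row to a line. carry_out: Moves the arm, as the interface text tells. Its arguments: {"type":"object","properties":{"increments":{"type":"array"}},"required":["increments"]}

```bash
mkdir -p pics && ls
python3 - <<'E'
from cell import status,optics,env
import cv2,numpy as np,pickle
print(status.read_state())
d={n:optics.snapshot(n) for n in("side","top","wrist")}
pickle.dump(d,open('s0.pkl','wb'))
for n in d:
    print(n,{k:np.round(v,3) for k,v in d[n].items() if k!='color'})
    R=cv2.Rodrigues(np.array(d[n]['rvec'],float))[0];print(-R.T@d[n]['tvec'])
    cv2.imwrite(f'pics/{n}0.png',d[n]['color'][...,::-1])
E
```

```text
pics
{'clock': 0.0, 'joint_positions': array([ 1.27647804,  0.41798666, -0.01030781,  1.61421082,  0.00466706,
        1.11067706, -0.05299353]), 'qvel': array([-0.00094028, -0.00104104, -0.00076063,  0.00075539, -0.00019969,
       -0.00040184,  0.00100679]), 'effort': array([-7.13914524e-04, -8.64437485e+01,  6.78425543e-01, -4.34898484e+01,
        1.91626250e-02,  7.49891071e-03, -1.51475700e-05]), 'position': array([ 156.2436164 , -604.78155063,  230.63691072]), 'eef_rot': array([ 9.92020510e-01,  1.26075023e-01, -1.09751146e-04, -6.19268244e-04]), 'contact_force': array([ 0.72264203, -0.13678122,  0.89164667]), 'wrist_torque': array([ 0.03137994, -0.03206785, -0.04489552]), 'width': 85.09669391060642}
side {'fx': np.float64(372.674), 'fy': np.float64(372.674), 'cx': np.float64(253.351), 'cy': np.float64(190.386), 'rvec': array([ 0.691, -2.657,  1.066]), 'tvec': array([548.201, 239.391, 985.772])}
[221.87182704 709.61086855 881.36482588]
top {'fx': np.float64(468.804), 'fy': np.float64(468.804), 'cx': np.float64(250.454), 'cy': np.float64(192.453), 'rvec': array([ 2.   , -2.198,  0.261]), 'tvec': array([  91.722,  612.016, 1064.252])}
[ 353.75714419   59.21722882 1177.69218694]
wrist {'fx': np.float64(297.319), 'fy': np.float64(297.319), 'cx': np.float64(257.591), 'cy': np.float64(190.158), 'rvec': array([-2.267,  1.758,  0.295]), 'tvec': array([-623.929,  -42.546,  382.421])}
[ 236.15192804 -584.53534782  374.0246329 ]
```

View pics/top0.png

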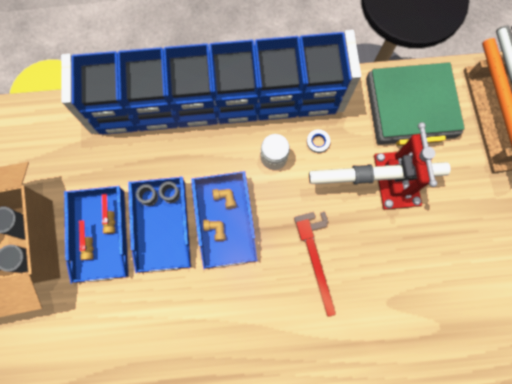

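View pics/side0.png

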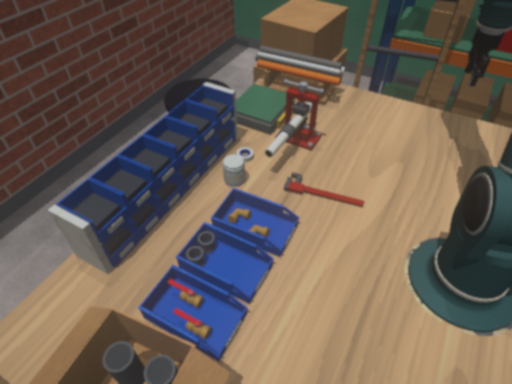

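The top view shows the pipe from (310,177) to about (405,170), with the coupling at (364,174) and the vice at (410,175). The couplings bin, with two grey rings, is centred near (160,225). In the side view the pipe's open end is at (270,153) and the couplings bin at (225,260).

```bash
cat > h.py <<'E'
import cv2,numpy as np
def RT(d):
    R=cv2.Rodrigues(np.array(d['rvec'],float))[0]; t=np.array(d['tvec'],float); return R,t,-R.T@t
def ray(d,p,fish=False):
    R,t,C=RT(d); v=np.array([(p[0]-d['cx'])/d['fx'],(p[1]-d['cy'])/d['fy']])
    if fish:
        r=np.linalg.norm(v); v=np.r_[v/r*np.sin(r),np.cos(r)] if r>1e-9 else np.array([0,0,1.])
    else: v=np.r_[v,1]
    return C,R.T@(v/np.linalg.norm(v))
def onz(d,p,z,fish=False):
    C,v=ray(d,p,fish); return C+v*(z-C[2])/v[2]
def proj(d,X,fish=False):
    R,t,C=RT(d); c=R@np.array(X,float)+t
    if fish:
        th=np.arctan2(np.hypot(c[0],c[1]),c[2]); s=th/np.hypot(c[0],c[1])
    else: s=1/c[2]
    return np.array([d['cx']+d['fx']*c[0]*s,d['cy']+d['fy']*c[1]*s])
E
python3 - <<'E'
import pickle,cv2,numpy as np
from h import *
d=pickle.load(open('s0.pkl','rb'));T=d['top'];S=d['side']
for p in[(310,177),(364,174),(405,172),(440,170)]:print(p,onz(T,p,100).round())
# bin rim corners by eye (z 58)
for p in[(160,225),(129,180),(187,178),(135,272),(190,267)]:print('bin',p,onz(T,p,30).round(),onz(T,p,58).round())
for p in[(145,194),(168,191)]:print('spare',onz(T,p,48).round())
for n,(x0,y0,x1,y1),s in(('top',(300,120,460,220),5),('side',(255,75,335,165),6)):
    c=d[n]['color'][y0:y1,x0:x1,::-1];cv2.imwrite(f'pics/{n}c.png',cv2.resize(c,None,fx=s,fy=s,interpolation=cv2.INTER_CUBIC))
E
```

```text
(310, 177) [ 636. -110.  100.]
(364, 174) [ 631. -240.  100.]
(405, 172) [ 627. -338.  100.]
(440, 170) [ 624. -422.  100.]
bin (160, 225) [567. 264.  30.] [561. 259.  58.]
bin (129, 180) [689. 336.  30.] [681. 329.  58.]
bin (187, 178) [681. 189.  30.] [673. 186.  58.]
bin (135, 272) [457. 329.  30.] [455. 323.  58.]
bin (190, 267) [457. 196.  30.] [454. 193.  58.]
spare [644. 294.  48.]
spare [647. 236.  48.]
```

View pics/topc.png

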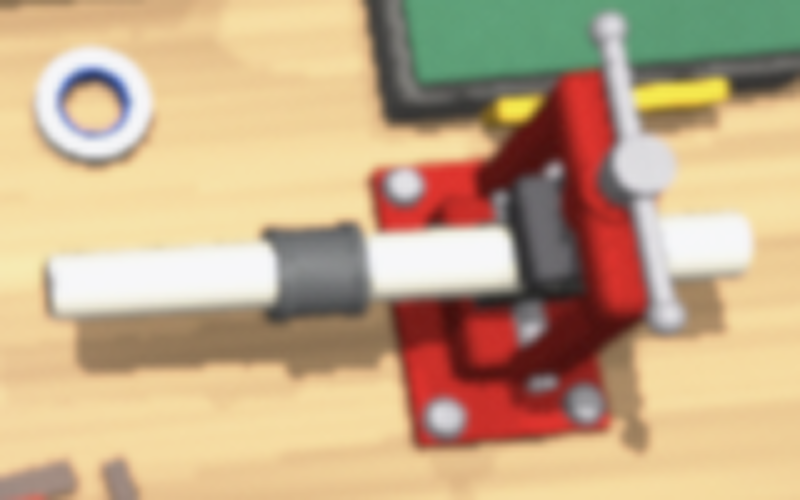

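View pics/sidec.png

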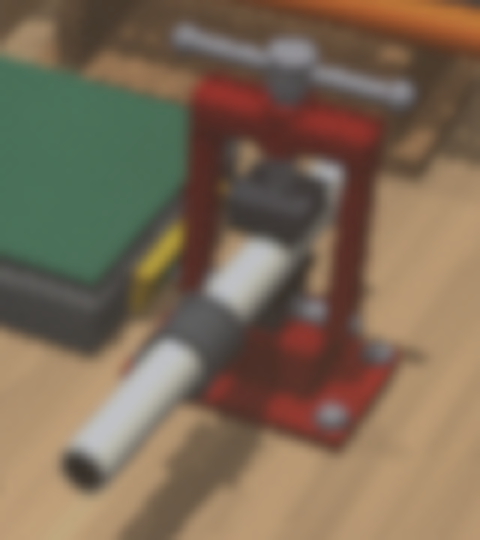

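The crops show the pipe clearly in both views, with its open end at (310,177) in top and (269,153) in side. The coupling body in top spans columns 354–373.

```bash
cat >> h.py <<'E'
def axis2d(img,p,q,half,skip=(),n=60,ch=2):
    """sub-pixel midline of a bright bar near p-q; returns midpoints, widths"""
    p=np.array(p,float);q=np.array(q,float);u=(q-p)/np.linalg.norm(q-p);m=np.array([-u[1],u[0]])
    s=np.arange(-half,half+.01,.1);out=[]
    g=img.astype(np.float32).min(2)
    for f in np.linspace(0,1,n):
        if any(a<f<b for a,b in skip):continue
        c=p+(q-p)*f;P=c+np.outer(s,m)
        v=cv2.remap(g,P[:,0].astype(np.float32)[None],P[:,1].astype(np.float32)[None],cv2.INTER_LINEAR)[0]
        w=len(s)//2;pk=np.percentile(v,90)
        # steepest edges either side
        gr=np.gradient(cv2.GaussianBlur(v[None],(0,0),5)[0]);a=np.argmax(gr[:w]);b=w+np.argmin(gr[w:])
        out.append((f,s[a],s[b]))
    o=np.array(out);mid=(o[:,1]+o[:,2])/2;wd=o[:,2]-o[:,1]
    ok=abs(wd-np.median(wd))<.8
    for _ in range(3):
        c=np.polyfit(o[ok,0],mid[ok],1);r=mid-np.polyval(c,o[:,0]);ok=ok&(abs(r)<max(2.5*r[ok].std(),.1))
    return p+np.polyval(c,0)*m,q+np.polyval(c,1)*m,ok.sum(),r[ok].std(),np.median(wd)
def meet(A,pa,qa,B,pb,qb):
    def pl(d,p,q):
        C,v=ray(d,p);_,w=ray(d,q);k=np.cross(v,w);return k/np.linalg.norm(k),C
    n1,c1=pl(A,pa,qa);n2,c2=pl(B,pb,qb);u=np.cross(n1,n2);u/=np.linalg.norm(u)
    X=np.linalg.lstsq(np.array([n1,n2,[0,1,0]]),np.array([n1@c1,n2@c2,-235.]),rcond=None)[0]
    return X,u*np.sign(u[1])
E
python3 - <<'E'
import pickle
from h import *
d=pickle.load(open('s0.pkl','rb'));T=d['top'];S=d['side']
a=axis2d(T['color'],(313,177),(398,172.5),11,skip=[(.44,.75)])
b=axis2d(S['color'],(271,151),(297,121.5),8,skip=[(.4,.9)])
print(a);print(b)
X,u=meet(T,a[0],a[1],S,b[0],b[1]);print(X,u)
for z in(97,100,103):
    P=onz(T,a[0],z);Q=onz(T,a[1],z);v=P-Q;print(z,Q+v*(-235-Q[1])/v[1],np.arctan2(v[1],v[0]))
# coupling ends along pipe in top image
u2=(a[1]-a[0])/np.linalg.norm(a[1]-a[0]);s=np.arange(0,90,.1);P=(a[0]+np.outer(s,u2)).astype(np.float32)
v=cv2.remap(T['color'].astype(np.float32).min(2),P[:,0][None],P[:,1][None],cv2.INTER_LINEAR)[0]
g=np.gradient(cv2.GaussianBlur(v[None],(0,0),5)[0])
i,j=np.argmin(g[300:550])+300,np.argmax(g[500:700])+500
for k in(i,j):print('coupling end',P[k],onz(T,P[k],116).round(1))
# vice base red: orientation
hsv=cv2.cvtColor(T['color'],cv2.COLOR_RGB2HSV)
m=cv2.inRange(hsv,(0,150,60),(8,255,255))|cv2.inRange(hsv,(172,150,60),(180,255,255))
# bin blue mask
bm=cv2.inRange(hsv,(105,120,60),(130,255,255));bm[:172]=0;bm[:,:126]=0;bm[:,195:]=0
print(cv2.minAreaRect(cv2.findNonZero(bm)))
print([ (b_,onz(T,b_,58).round()) for b_ in cv2.boxPoints(cv2.minAreaRect(cv2.findNonZero(bm)))])
E
```

```text
(array([312.97359286, 176.50119852]), array([397.92692541, 171.1197022 ]), np.int64(25), np.float64(0.07499282016915378), np.float64(12.099999999999957))
(array([269.74465059, 149.89359035]), array([295.63399479, 120.29606321]), np.int64(24), np.float64(0.0434013888666658), np.float64(7.299999999999974))
[ 631.49423792 -235.          105.25729859] [ 0.02967205  0.99955262 -0.00375873]
97 [ 633.69767146 -235.           97.        ] 1.542122312253857
100 [ 632.89713112 -235.          100.        ] 1.5421223122538572
103 [ 632.09659078 -235.          103.        ] 1.5421223122538563
coupling end [354.78976 173.8523 ] [ 629.2 -213.8  116. ]
coupling end [373.25278 172.68272] [ 628.  -257.4  116. ]
((160.13430786132812, 226.7764434814453), (65.8595199584961, 99.2055892944336), 2.385944128036499)
[(array([125.168106, 274.96536 ], dtype=float32), array([450., 346.,  58.])), (array([129.29808, 175.84576], dtype=float32), array([692., 328.,  58.])), (array([195.10051, 178.58752], dtype=float32), array([669., 166.,  58.])), (array([190.97054, 277.70712], dtype=float32), array([429., 192.,  58.]))]
```

>>> {"method": "carry_out", "body": {
  "increments": [0,0,-1,0,0,-9.2,0,0,0,-1,0,0,-9.2,0,0,0,-1,0,0,-9.2,0,0,0,-1,0,0,-9.2,0,0,0,-1,0,0,-9.2,0,0,0,-1,0,0,-9.2,0,0,0,-1,0,0,-9.2,0,0,0,-1,0,0,-9.2,0,50,28,0,0,0,0,0,50,28,0,0,0,0,0,50,28,0,0,0,0,0,50,28,0,0,0,0,0,50,28,0,0,0,0,0,50,28,0,0,0,0,0,20,49,0,0,0,0,0,20,49,0,0,0,0,0,20,49,0,0,0,0,0,20,49,0,0,0,0,0,20,49,0,0,0,0,0,20,49,0,0,0,0,0]
}}

```text
clock: 2.65
position: [633.5, -200.3, 238.9]
eef_rot: [0.719, 0.695, -0.0, -0.0]
contact_force: [-0.9, -1.1, 0.2]
width: 85.4
```

Run:
```python
from cell import status,optics
from h import *
import pickle
from scipy.spatial.transform import Rotation as Ro
s=status.read_state();print(s['clock'],s['position'],s['joint_positions'].round(2),s['contact_force'].round(2));print(Ro.from_quat(s['eef_rot']).as_matrix().round(3))
d={n:optics.snapshot(n) for n in("wrist","top","side")}
d['st']=s;pickle.dump(d,open('s1.pkl','wb'))
W=d['wrist'];R,t,C=RT(W);print(C,R[2])
c=cv2.resize(W['color'],None,fx=1.5,fy=1.5)[...,::-1];cv2.imwrite('pics/w1.png',c)
```

```text
2.65 [ 633.50324577 -200.26154208  238.93167633] [ 0.63  0.54 -0.54  1.48  0.28  1.2   0.02] [-0.87 -1.14  0.21]
[[ 0.034  0.999 -0.   ]
 [ 0.999 -0.034 -0.   ]
 [-0.    -0.    -1.   ]]
[ 635.87266093 -117.62358958  382.21948327] [-0.01322368 -0.32086567 -0.9470324 ]
```

View pics/w1.png

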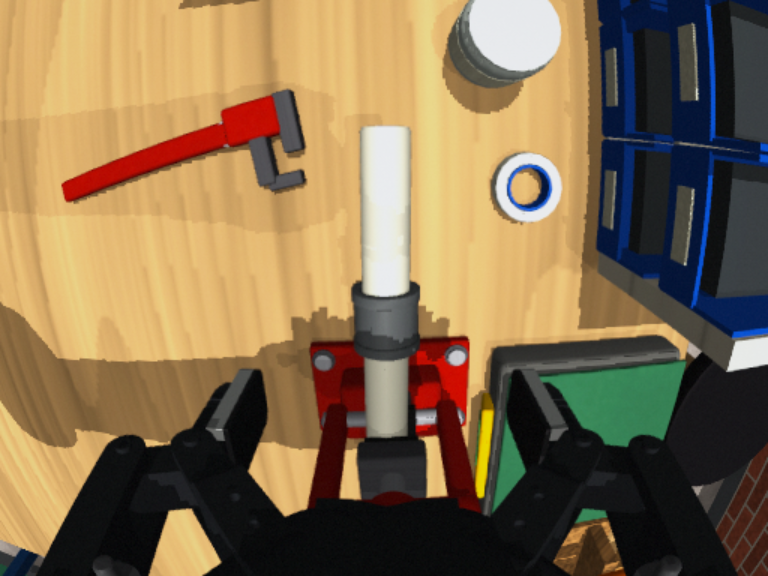

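The wrist view shows the pipe running from (386,128) to (386,430) in this 1.5x picture, with the coupling at (387,320) between the open fingers. I'll add oblique wrist views so I can also measure the pitch.

>>> {"method": "carry_out", "body": {
  "increments": [0,-50,10,0,0,0,0,0,-50,10,0,0,0,0,0,-50,10,0,0,0,0,0,-50,10,0,0,0,0,0,0,0,0,0,0,0,0,0,0,0,0,0,0]
}}

```text
clock: 3.55
position: [432.3, -194.7, 199.8]
eef_rot: [0.719, 0.695, -0.0, 0.001]
contact_force: [0.2, 0.4, 0.9]
width: 85.0
```

Run:
```python
from cell import status,optics
from h import *
import pickle
s=status.read_state();print(s['clock'],s['position'])
d={'wrist':optics.snapshot('wrist'),'st':s};pickle.dump(d,open('s2.pkl','wb'))
c=cv2.resize(d['wrist']['color'],None,fx=1.5,fy=1.5)[...,::-1].copy()
for y in range(-330,-100,15):
    p=proj(d['wrist'],(633+.03*(y+235),y,100),True)*1.5;cv2.circle(c,(int(p[0]),int(p[1])),2,(255,0,255),-1)
cv2.imwrite('pics/w2.png',c)
```

```text
3.55 [ 432.30309687 -194.68591738  199.76814565]
```

View pics/w2.png

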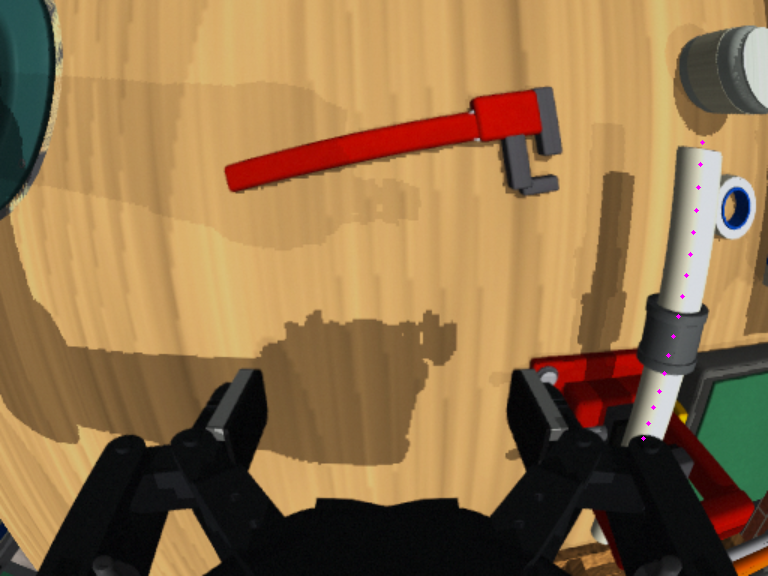

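The oblique view shows the pipe from (700,148) to (640,440), with the tape roll touching its right edge at rows 180–235. Predicted axis points lie on the pipe. Next I'll fit tangent rays to a 16 mm cylinder.

```bash
cat >> h.py <<'E'
def edges(d,ys,x0=633.,k=.03,z0=100.,fish=True):
    a=d['color'].astype(np.float32);g=(a.max(2)-a.min(2))/(a.max(2)+20)
    out=[]
    for y in ys:
        f=lambda y:proj(d,(x0+k*(y+235),y,z0),fish)
        p=f(y);u=f(y+3)-f(y-3);u/=np.linalg.norm(u);m=np.array([-u[1],u[0]])
        C=RT(d)[2];D=np.linalg.norm(C-[x0,y,z0]);hw=16/D*d['fx']*(1 if fish else 1)
        for sg in(1,-1):
            s=np.arange(hw-6,hw+6,.1);P=(p+np.outer(sg*s,m)).astype(np.float32)
            v=cv2.remap(g,P[:,0][None],P[:,1][None],cv2.INTER_LINEAR)[0]
            gr=np.gradient(cv2.GaussianBlur(v[None],(0,0),6)[0])
            i=np.argmax(gr[10:-10])+10
            if gr[i]*10>.05: out.append((sg,y,*ray(d,P[i],fish)))
    return out
def tang(q,E,r=16.):
    X=np.array([q[0],-235,q[1]]);u=np.array([q[2],1,q[3]]);u/=np.linalg.norm(u);o=[]
    for e in E:
        n=np.cross(u,e[3]);o.append(abs((e[2]-X)@n)/np.linalg.norm(n)-r)
    return np.array(o)
E
python3 - <<'E'
import pickle
from h import *
from scipy.optimize import least_squares
W1=pickle.load(open('s1.pkl','rb'))['wrist'];W2=pickle.load(open('s2.pkl','rb'))['wrist']
ys=[y for y in range(-310,-115,3) if not -265<y<-202]
E1=edges(W1,ys);E2=edges(W2,ys)
for n,E in(('w1',E1),('w2',E2),('both',E1+E2)):
    r=least_squares(tang,[633,100,.03,0],args=(E,),loss='soft_l1',f_scale=.3)
    J=r.jac;cov=np.linalg.inv(J.T@J)*np.mean(r.fun**2)
    print(n,len(E),r.x.round(4),np.sqrt(np.diag(cov)).round(4),np.median(abs(r.fun)).round(3))
q=r.x
for E in(E1,E2):
  for sg in(1,-1):
    e=[x for x in E if x[0]==sg];t=tang(q,e);print(sg,[(x[1],round(float(v),1)) for x,v in zip(e,t)][::3])
# coupling end edges along axis in W1
for W in(W1,):
    ys=np.arange(-280,-185,.25);P=np.array([proj(W,(q[0]+q[2]*(y+235),y,q[1]+q[3]*(y+235)+20),True) for y in ys],np.float32)
    v=cv2.remap(W['color'].astype(np.float32).min(2),P[:,0][None],P[:,1][None],cv2.INTER_LINEAR)[0]
    g=np.gradient(cv2.GaussianBlur(v[None],(0,0),3)[0]);print('ends y',ys[np.argmax(g)],ys[np.argmin(g)],ys[np.argsort(-abs(g))[:8]])
E
```

```text
w1 90 [ 6.305592e+02  1.014905e+02  3.100000e-02 -5.920000e-02] [1.190e-01 2.057e+00 1.600e-03 2.730e-02] 0.114
w2 78 [ 6.304956e+02  1.006135e+02  5.070000e-02 -2.860000e-02] [3.3134 4.1166 0.0478 0.0598] 0.15
both 168 [ 6.305252e+02  1.006019e+02  3.200000e-02 -5.800000e-03] [0.1775 0.3864 0.0025 0.0056] 0.191
1 [(-310, 4.8), (-301, 1.8), (-292, -0.0), (-283, 0.1), (-274, -0.1), (-265, 2.6), (-196, -0.4), (-187, -0.5), (-178, -0.1), (-169, -0.3), (-160, 0.0), (-151, -0.1), (-142, -0.1), (-133, -0.3), (-124, -0.2)]
-1 [(-310, 0.1), (-301, 0.3), (-292, 0.2), (-283, -0.0), (-274, -0.0), (-265, 2.6), (-196, -0.1), (-187, -0.2), (-178, -0.3), (-169, -0.2), (-160, -0.0), (-151, -0.1), (-142, -0.1), (-133, -0.2), (-124, -0.2)]
1 [(-310, 0.4), (-301, 0.2), (-292, 0.1), (-199, -0.5), (-190, -0.1), (-181, -0.5), (-172, -0.2), (-163, -0.7), (-154, 4.7), (-145, 2.3), (-136, 5.4), (-121, -0.4)]
-1 [(-304, 4.1), (-295, -0.1), (-286, -0.0), (-277, 0.2), (-268, 0.2), (-199, -0.4), (-190, -0.1), (-181, 0.1), (-172, -0.3), (-163, -0.4), (-154, -0.2), (-145, -0.3), (-136, 0.3), (-127, 0.2), (-118, -0.2)]
ends y -213.25 -258.75 [-213.25 -213.5  -213.   -213.75 -212.75 -214.   -212.5  -214.25]
```

Run:
```python
import pickle
from h import *
from scipy.spatial.transform import Rotation as Ro
L=[pickle.load(open(f's{i}.pkl','rb')) for i in range(3)]
m=np.all([l['wrist']['color'].max(2)<75 for l in L],0)
for r in range(255,384,12):
    c=np.flatnonzero(m[r]);
    if len(c):
        l=c[c<256];q=c[c>256];print(r,l.min() if len(l) else 0,l.max() if len(l) else 0,q.min() if len(q) else 0,q.max() if len(q) else 0,'mids',(l.min()+q.max())/2 if len(l) and len(q) else 0,(l.max()+q.min())/2 if len(l) and len(q) else 0)
for l in L[1:]:
    s=l['st'];M=Ro.from_quat(s['eef_rot']).as_matrix()
    # projected tool midplane, several depths
    print([proj(l['wrist'],np.array(s['position'])+M@np.array([0,0,z]),True).round(2) for z in(-60,-13,0)],[proj(l['wrist'],np.array(s['position'])+M@np.array([0,y,-13]),True).round(2) for y in(-42.5,42.5)])
```

```text
255 150 175 341 478 mids 314.0 258.0
267 139 177 339 472 mids 305.5 258.0
279 132 177 338 468 mids 300.0 257.5
291 79 173 342 464 mids 271.5 257.5
303 67 168 347 464 mids 265.5 257.5
315 60 165 350 484 mids 272.0 257.5
327 54 174 341 493 mids 273.5 257.5
339 47 255 257 510 mids 278.5 256.0
351 41 255 257 503 mids 272.0 256.0
363 34 255 257 493 mids 263.5 256.0
375 0 255 257 487 mids 243.5 256.0
[array([259.56, 325.36]), array([259.18, 261.07]), array([259.11, 248.54])] [array([178.46, 259.44]), array([339.77, 259.23])]
[array([259.57, 325.36]), array([259.19, 261.06]), array([259.11, 248.54])] [array([178.47, 259.44]), array([339.77, 259.23])]
```

>>> {"method": "carry_out", "body": {
  "increments": [-7,40,0,0,0,0,0,-7,40,0,0,0,0,0,-7,40,0,0,0,0,0,-7,40,0,0,0,0,0,-6,40,0,0,0,0,0,0,0,0,0,0,0,0,0,0,20,0,0,0,0,0,0,20,0,0,0,0,0,0,20,0,0,0,0,0,0,20,0,0,0,0,0,0,20,0,0,0,0,0,0,15,0,0,0,0,0,0,8,0,0,0,0,0,0,0,0,0,0,0,0,0,0,0,0,0,0]
}}

```text
clock: 5.48
position: [631.4, -234.8, 76.9]
eef_rot: [0.719, 0.695, 0.0, 0.0]
contact_force: [0.1, -0.1, 0.5]
width: 85.4
```

Run:
```python
from cell import status,optics
from h import *
import pickle
s=status.read_state();print(s['clock'],s['position'],s['contact_force'])
d={'wrist':optics.snapshot('wrist'),'st':s};pickle.dump(d,open('s3.pkl','wb'))
c=cv2.resize(d['wrist']['color'],None,fx=1.5,fy=1.5)[...,::-1].copy();cv2.imwrite('pics/w3.png',c)
```

```text
5.475 [ 631.3769259  -234.83748129   76.93758155] [ 0.08512855 -0.06883509  0.48509438]
```

View pics/w3.png

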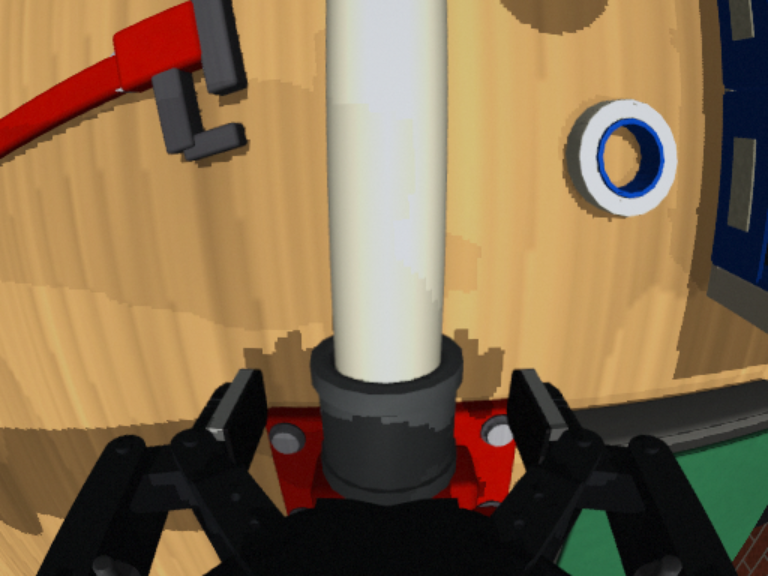

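The coupling's bead spans columns 310–463 and the pads sit at 265 and 510, so it is centred within about 0.5 mm. The shift is small, and I'll close in stages.

>>> {"method": "carry_out", "body": {
  "increments": [-1,0.3,0,0,0,0,0.2,0,0,0,0,0,0,0.4,0,0,0,0,0,0,0.42,0,0,0,0,0,0,0.42,0,0,0,0,0,0,0.42,0,0,0,0,0,0,0.42]
}}

```text
clock: 6.28
position: [631.2, -235.8, 76.3]
eef_rot: [0.719, 0.695, 0.0, -0.0]
contact_force: [-0.0, -0.3, 0.3]
width: 49.6
```

>>> {"method": "carry_out", "body": {
  "increments": [0,0,0,0,0,0,0.45,0,0,0,0,0,0,0.47,0,0,0,0,0,0,0.48,0,0,0,0,0,0,0.48]
}}

```text
clock: 6.78
position: [631.3, -235.8, 76.3]
eef_rot: [0.719, 0.695, 0.0, 0.0]
contact_force: [0.9, -1.0, 0.5]
width: 44.5
```

>>> {"method": "carry_out", "body": {
  "increments": [0,0,0,0,0,0,0.49,0,0,0,0,0,0,0.49]
}}

```text
clock: 7.02
position: [631.3, -235.8, 76.4]
eef_rot: [0.719, 0.695, 0.0, 0.0]
contact_force: [-0.2, -0.0, 4.2]
width: 43.9
```

>>> {"method": "carry_out", "body": {
  "increments": [0,0,0,0,0,0,0.51,0,0,0,0,0,0,0.55,0,0,0,0,0,0,0.55]
}}

```text
clock: 7.4
position: [631.4, -235.8, 76.6]
eef_rot: [0.719, 0.695, 0.0, 0.0]
contact_force: [-1.0, 0.4, 5.7]
width: 43.4
```

The 5.7 N upward reaction means the closing pads pushed the coupling down onto the pipe. I'll ease up until it floats.

>>> {"method": "carry_out", "body": {
  "increments": [0,0,-0.5,0,0,0,0.55,0,0,-0.3,0,0,0,0.55,0,0,0,0,0,0,0.55]
}}

```text
clock: 7.78
position: [631.1, -235.7, 76.9]
eef_rot: [0.719, 0.695, -0.0, -0.0]
contact_force: [-0.2, -0.4, -0.1]
width: 43.3
```

>>> {"method": "carry_out", "body": {
  "increments": [0,0,-0.4,0,0,0,0.6,0,0,-0.4,0,0,0,0.6,0,0,0,0,0,0,0.6]
}}

```text
clock: 8.15
position: [631.2, -235.8, 77.9]
eef_rot: [0.719, 0.695, 0.0, -0.0]
contact_force: [-0.9, 0.4, -0.5]
width: 43.1
```

Run:
```python
from cell import status
from scipy.spatial.transform import Rotation as Ro
s=status.read_state();print(s['clock'],s['position'],s['contact_force'],s['wrist_torque'],s['width']);print(Ro.from_quat(s['eef_rot']).as_matrix().round(4))
```

```text
8.15 [ 631.22881892 -235.78466107   77.87186934] [-0.91353293  0.43431284 -0.53763897] [-0.03552202  0.05223844  0.01071984] 43.09734969151079
[[ 3.340e-02  9.994e-01 -0.000e+00]
 [ 9.994e-01 -3.340e-02  1.000e-04]
 [ 1.000e-04 -0.000e+00 -1.000e+00]]
```

>>> {"method": "carry_out", "body": {
  "increments": [3,0,0,0,0,0,0.6,4,0,0,0,0,0,0.6,4,0,0.1,0,0,0,0.6,4,0,0,0,0,0,0.6,0,0,0,0,0,0,0.6]
}}

```text
clock: 8.78
position: [631.8, -220.3, 77.8]
eef_rot: [0.719, 0.695, 0.0, -0.0]
contact_force: [-0.2, 0.6, 0.1]
width: 43.0
```

>>> {"method": "carry_out", "body": {
  "increments": [4,0,0.1,0,0,0,0.6,5,0,0,0,0,0,0.6,5,0,0,0,0,0,0.6,4,-0.1,0,0,0,0,0.6,0,0,0,0,0,0,0.6]
}}

```text
clock: 9.4
position: [632.3, -202.3, 77.7]
eef_rot: [0.719, 0.695, 0.0, -0.0]
contact_force: [1.0, 0.0, -0.5]
width: 43.1
```

>>> {"method": "carry_out", "body": {
  "increments": [4,0,0.1,0,0,0,0.6,5,0,0,0,0,0,0.6,5,0,0,0,0,0,0.6,4,0,0,0,0,0,0.6,0,0,0,0,0,0,0.6]
}}

```text
clock: 10.02
position: [632.9, -184.3, 77.6]
eef_rot: [0.719, 0.695, 0.0, -0.0]
contact_force: [0.0, -0.4, -0.4]
width: 43.0
```

>>> {"method": "carry_out", "body": {
  "increments": [4,0,0.1,0,0,0,0.6,4,0,0,0,0,0,0.6,4,0,0,0,0,0,0.6,3,-0.1,0,0,0,0,0.6,0,0,0,0,0,0,0.6]
}}

```text
clock: 10.65
position: [633.3, -169.5, 77.5]
eef_rot: [0.719, 0.695, 0.0, -0.0]
contact_force: [-0.1, 0.0, -1.1]
width: 42.9
```

>>> {"method": "carry_out", "body": {
  "increments": [4,0,0.2,0,0,0,0.6,4,0,0,0,0,0,0.6,4,0,0,0,0,0,0.6,3,0,0,0,0,0,0.6,0,0,0,0,0,0,0.6]
}}

```text
clock: 11.28
position: [633.8, -154.5, 77.3]
eef_rot: [0.719, 0.695, 0.0, -0.0]
contact_force: [-0.2, -0.2, -1.6]
width: 42.9
```

>>> {"method": "carry_out", "body": {
  "increments": [4,0,0.1,0,0,0,0.6,4,0,0,0,0,0,0.6,4,0,0,0,0,0,0.6,3,-0.1,0,0,0,0,0.6,0,0,0,0,0,0,0.6]
}}

```text
clock: 11.9
position: [634.1, -139.5, 77.2]
eef_rot: [0.719, 0.695, 0.0, -0.0]
contact_force: [-0.3, -0.2, -1.5]
width: 43.1
```

The force z has drifted to −1.5 N, so I'm slightly high. I'll lower a little.

>>> {"method": "carry_out", "body": {
  "increments": [0,0,0.4,0,0,0,0.6,0,0,0,0,0,0,0.6,0,0,0,0,0,0,0.6]
}}

```text
clock: 12.28
position: [634.1, -140.0, 76.7]
eef_rot: [0.719, 0.695, -0.0, -0.0]
contact_force: [-0.2, 0.3, -0.6]
width: 42.7
```

>>> {"method": "carry_out", "body": {
  "increments": [4,0,0.1,0,0,0,0.6,4,0,0,0,0,0,0.6,4,0,0.1,0,0,0,0.6,3,0,0,0,0,0,0.6,0,0,0,0,0,0,0.6]
}}

```text
clock: 12.9
position: [634.7, -124.5, 76.6]
eef_rot: [0.719, 0.695, 0.0, -0.0]
contact_force: [0.9, -0.4, -0.8]
width: 42.6
```

>>> {"method": "carry_out", "body": {
  "increments": [4,0,0.1,0,0,0,0.6,4,0,0,0,0,0,0.6,4,0,0.1,0,0,0,0.6,3,0,0,0,0,0,0.6,0,0,0,0,0,0,0.6]
}}

```text
clock: 13.52
position: [635.1, -109.5, 76.4]
eef_rot: [0.719, 0.695, 0.0, -0.0]
contact_force: [-0.7, 0.1, -0.9]
width: 43.0
```

>>> {"method": "carry_out", "body": {
  "increments": [4,0,0.1,0,0,0,0.6,4,0,0,0,0,0,0.6,4,0,0.1,0,0,0,0.6,3,0,0,0,0,0,0.6,0,0,0,0,0,0,0.6]
}}

```text
clock: 14.15
position: [635.7, -94.5, 76.2]
eef_rot: [0.719, 0.695, 0.0, -0.0]
contact_force: [0.4, -0.2, -1.3]
width: 42.9
```

Now on past the open end.

>>> {"method": "carry_out", "body": {
  "increments": [4,0,0.2,0,0,0,0.6,4,0,0,0,0,0,0.6,4,0,0.1,0,0,0,0.6,4,0,0,0,0,0,0.6,4,0,0,0,0,0,0.6,5,0,0,0,0,0,0.6,5,0,0,0,0,0,0.6,6,0,0,0,0,0,0.6,8,0,0,0,0,0,0.6,0,0,0,0,0,0,0.6]
}}

```text
clock: 15.4
position: [637.1, -49.8, 75.9]
eef_rot: [0.718, 0.696, 0.0, -0.0]
contact_force: [-0.2, -0.2, -1.4]
width: 43.2
```

Run:
```python
from cell import status,optics
from h import *
import pickle
s=status.read_state();print(s['clock'],s['position'],s['contact_force'],s['width'])
d={n:optics.snapshot(n) for n in('wrist','top','side')};d['st']=s;pickle.dump(d,open('s4.pkl','wb'))
a=cv2.resize(d['wrist']['color'],(400,300));b=cv2.resize(d['top']['color'][120:240,40:200],(400,300),interpolation=cv2.INTER_CUBIC)
e=cv2.resize(d['side']['color'][160:340,130:370],(400,300),interpolation=cv2.INTER_CUBIC)
f=cv2.resize(d['top']['color'][90:250,250:460],(400,300),interpolation=cv2.INTER_CUBIC)
cv2.imwrite('pics/m4.png',np.vstack([np.hstack([a,b]),np.hstack([e,f])])[...,::-1])
```

```text
15.4 [637.12946829 -49.83934002  75.91766843] [-0.15873138 -0.16772779 -1.40743765] 43.17820539832201
```

View pics/m4.png

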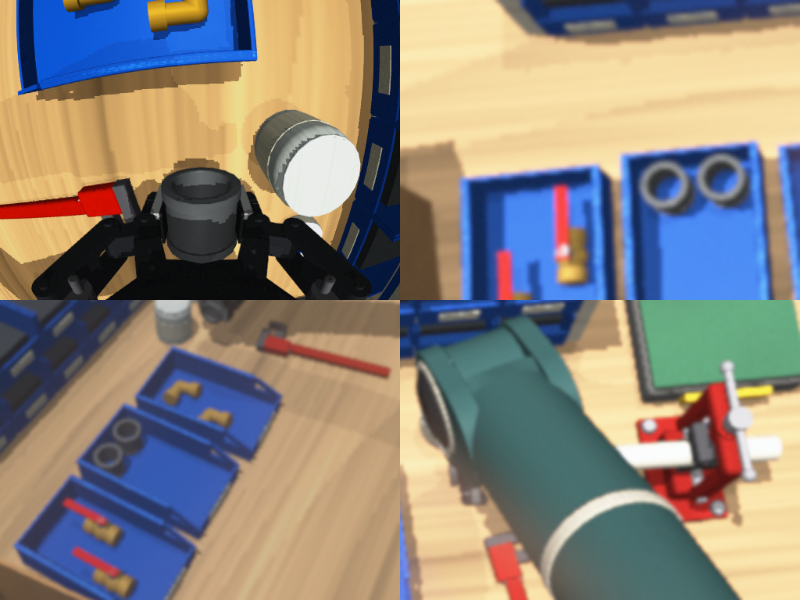

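The coupling is off the pipe and held square in the pads at about (200,215) in the wrist panel. The other panels show both spares upright. Lifting, then moving over to the bin.

>>> {"method": "carry_out", "body": {
  "increments": [0,0,-15,0,0,0,0.6,0,0,-20,0,0,0,0.6,0,0,-20,0,0,0,0.6,0,0,-20,0,0,0,0.6,20,-8,0,0,0,0,0.6,31,-10,0,0,0,0,0.6,31,-10,0,0,0,0,0.6,31,-10,0,0,0,0,0.6,31,-10,0,0,0,0,0.6,31,-11,0,0,0,0,0.6,31,-11,0,0,0,0,0.6,31,-11,0,0,0,0,0.6,31,-11,0,0,0,0,0.6,25,-8,0,0,0,0,0.6,17,-4,0,0,0,0,0.6,0,0,0,0,0,0,0.6]
}}

```text
clock: 17.55
position: [542.9, 263.7, 150.9]
eef_rot: [0.718, 0.696, 0.0, -0.0]
contact_force: [-0.2, -0.4, -2.0]
width: 43.1
```

Run:
```python
from cell import status,optics
from h import *
import pickle
s=status.read_state();print(s['clock'],s['position'],s['contact_force'],s['width'],s['joint_positions'].round(2))
d={n:optics.snapshot(n) for n in('wrist','top','side')};d['st']=s;pickle.dump(d,open('s5.pkl','wb'))
a=cv2.resize(d['wrist']['color'],(600,450))
b=cv2.resize(d['side']['color'][160:340,130:370],(200,150));z=np.zeros((300,200,3),np.uint8)
o=np.hstack([a,np.vstack([b,z])])[...,::-1];cv2.imwrite('pics/m5.png',o)
```

```text
17.55 [542.86971731 263.67332961 150.91876508] [-0.20528743 -0.40113181 -2.04383808] 43.13202952068334 [-0.05  0.53 -0.6   1.73  0.35  0.99 -0.81]
```

View pics/m5.png

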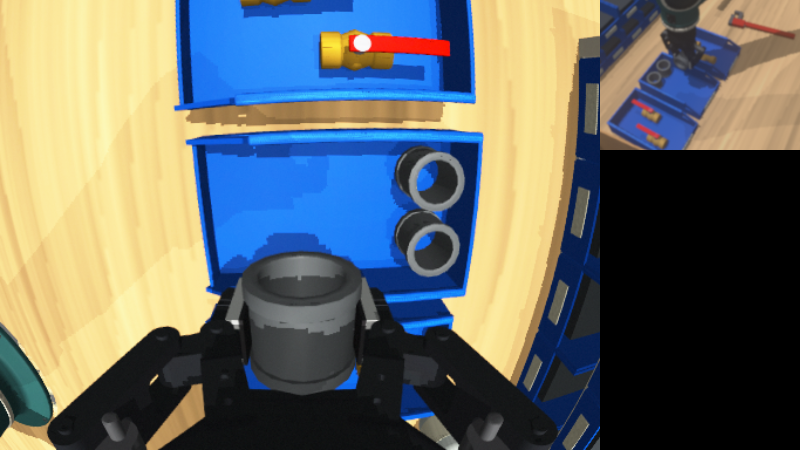

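The wrist view shows the target bin with both spares at (430,180) and (430,248) of the 600-wide panel. Its rim corners are near (193,142), (480,135), (466,294) and (210,292). I'll convert these to world positions.

Run:
```python
import pickle
from h import *
d=pickle.load(open('s5.pkl','rb'));W=d['wrist'];k=512/600
for n,p,z in(('farback',(480,135),58),('nearback',(465,294),58),('farfront',(196,143),30),('nearfront',(208,292),30),('sp1',(437,180),48),('sp2',(433,249),48)):
    print(n,onz(W,np.array(p)*k,z,True).round())
```

```text
farback [675. 330.  58.]
nearback [678. 198.  58.]
farfront [461. 325.  30.]
nearfront [455. 194.  30.]
sp1 [645. 294.  48.]
sp2 [647. 237.  48.]
```

>>> {"method": "carry_out", "body": {
  "increments": [0,0,20,0,0,0,0.6,0,0,25,0,0,0,0.6,0,0,25,0,0,0,0.6,0,0,25,0,0,0,0.6,0,0,20,0,0,0,0.6,0,0,12,0,0,0,0.6,0,0,7,0,0,0,0.6,0,0,0,0,0,0,0.6,0,0,0,0,0,0,0.6]
}}

```text
clock: 18.82
position: [543.9, 262.6, 17.5]
eef_rot: [0.719, 0.695, 0.0, 0.0]
contact_force: [0.6, 0.4, -0.3]
width: 42.7
```

>>> {"method": "carry_out", "body": {
  "increments": [0,0,2,0,0,0,0.6,0,0,2,0,0,0,0.6,0,0,0,0,0,0,0.6]
}}

```text
clock: 19.2
position: [543.5, 262.4, 12.8]
eef_rot: [0.719, 0.695, -0.0, -0.0]
contact_force: [-0.2, 0.4, -0.6]
width: 42.9
```

>>> {"method": "carry_out", "body": {
  "increments": [0,0,2,0,0,0,0.6,0,0,1,0,0,0,0.6,0,0,0,0,0,0,0.6]
}}

```text
clock: 19.58
position: [543.5, 262.4, 9.8]
eef_rot: [0.719, 0.695, -0.0, -0.0]
contact_force: [0.5, 0.2, 0.3]
width: 42.7
```

>>> {"method": "carry_out", "body": {
  "increments": [0,0,1,0,0,0,0.6,0,0,1,0,0,0,0.6,0,0,0,0,0,0,0.6]
}}

```text
clock: 19.95
position: [543.4, 262.4, 7.8]
eef_rot: [0.719, 0.695, -0.0, -0.0]
contact_force: [0.8, 1.2, -1.4]
width: 43.1
```

>>> {"method": "carry_out", "body": {
  "increments": [0,0,1,0,0,0,0.6,0,0,0,0,0,0,0.6,0,0,0,0,0,0,0.6]
}}

```text
clock: 20.32
position: [543.5, 262.5, 6.9]
eef_rot: [0.719, 0.695, -0.0, -0.0]
contact_force: [-0.5, -0.1, -1.1]
width: 43.6
```

>>> {"method": "carry_out", "body": {
  "increments": [0,0,0.7,0,0,0,0.6,0,0,0,0,0,0,0.6,0,0,0,0,0,0,0.6]
}}

```text
clock: 20.7
position: [543.5, 262.4, 6.2]
eef_rot: [0.719, 0.695, 0.0, -0.0]
contact_force: [-0.7, -0.6, -0.3]
width: 43.2
```

>>> {"method": "carry_out", "body": {
  "increments": [0,0,0.7,0,0,0,0.6,0,0,0,0,0,0,0.6,0,0,0,0,0,0,0.6]
}}

```text
clock: 21.08
position: [543.5, 262.4, 5.5]
eef_rot: [0.719, 0.695, -0.0, -0.0]
contact_force: [-0.1, -0.0, -1.4]
width: 42.7
```

>>> {"method": "carry_out", "body": {
  "increments": [0,0,0.5,0,0,0,0.6,0,0,0,0,0,0,0.6,0,0,0,0,0,0,0.6]
}}

```text
clock: 21.45
position: [543.5, 262.4, 5.0]
eef_rot: [0.719, 0.695, 0.0, -0.0]
contact_force: [0.6, 0.3, 0.1]
width: 42.8
```

>>> {"method": "carry_out", "body": {
  "increments": [0,0,0.5,0,0,0,0.6,0,0,0,0,0,0,0.6,0,0,0,0,0,0,0.6]
}}

```text
clock: 21.82
position: [543.5, 262.4, 4.5]
eef_rot: [0.719, 0.695, -0.0, -0.0]
contact_force: [-0.3, 0.1, -2.0]
width: 43.4
```

>>> {"method": "carry_out", "body": {
  "increments": [0,0,0.4,0,0,0,0.6,0,0,0,0,0,0,0.6,0,0,0,0,0,0,0.6]
}}

```text
clock: 22.2
position: [543.5, 262.4, 4.1]
eef_rot: [0.719, 0.695, 0.0, -0.0]
contact_force: [-0.3, -0.8, -1.0]
width: 42.9
```

>>> {"method": "carry_out", "body": {
  "increments": [0,0,0.5,0,0,0,0.6,0,0,0,0,0,0,0.6,0,0,0,0,0,0,0.6]
}}

```text
clock: 22.58
position: [543.5, 262.4, 3.6]
eef_rot: [0.719, 0.695, -0.0, -0.0]
contact_force: [0.0, 0.3, -0.2]
width: 42.8
```

>>> {"method": "carry_out", "body": {
  "increments": [0,0,0.5,0,0,0,0.6,0,0,0,0,0,0,0.6,0,0,0,0,0,0,0.6]
}}

```text
clock: 22.95
position: [543.6, 262.5, 3.3]
eef_rot: [0.719, 0.695, 0.0, 0.0]
contact_force: [-2.7, -1.1, 5.3]
width: 43.4
```

Floor contact is felt (+5.3 N). Opening slowly.

>>> {"method": "carry_out", "body": {
  "increments": [0,0,-0.2,0,0,0,0.5,0,0,0,0,0,0,0.48,0,0,0,0,0,0,0.47,0,0,0,0,0,0,0.45,0,0,0,0,0,0,0.43,0,0,0,0,0,0,0.4,0,0,0,0,0,0,0.35,0,0,0,0,0,0,0.3,0,0,0,0,0,0,0.25,0,0,0,0,0,0,0.25,0,0,0,0,0,0,0.25,0,0,0,0,0,0,0.25]
}}

```text
clock: 24.45
position: [543.5, 262.5, 3.3]
eef_rot: [0.719, 0.695, 0.0, -0.0]
contact_force: [0.0, 1.5, 0.3]
width: 63.7
```

Run:
```python
from cell import status,optics
from h import *
s=status.read_state();print(s['clock'],s['position'],s['contact_force'],s['width'])
d={n:optics.snapshot(n) for n in('wrist','side')}
a=cv2.resize(d['wrist']['color'],(400,300));b=cv2.resize(d['side']['color'][160:340,130:370],(400,300),interpolation=cv2.INTER_CUBIC)
cv2.imwrite('pics/m6.png',np.hstack([a,b])[...,::-1])
```

```text
24.45 [543.52516654 262.46384907   3.32369454] [0.03132868 1.49019997 0.29821173] 63.66779116278959
```

View pics/m6.png

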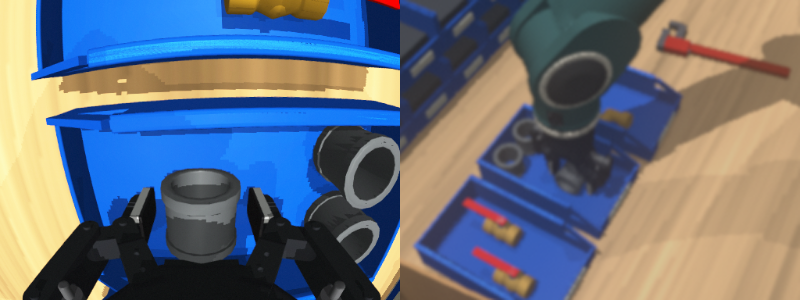

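The coupling rests free, centred between the open pads at (200,215) in the wrist panel. Retreating straight up.

>>> {"method": "carry_out", "body": {
  "increments": [0,0,-5,0,0,0,0.25,0,0,-10,0,0,0,0.25,0,0,-20,0,0,0,0.25,0,0,-30,0,0,0,0.25,0,0,-40,0,0,0,0.25,0,0,-40,0,0,0,0.25,0,0,-40,0,0,0,0.25,-30,0,-30,0,0,0,0.25,-40,0,0,0,0,0,0.25,-40,0,0,0,0,0,0.25,0,0,0,0,0,0,0.25,0,0,0,0,0,0,0.25]
}}

```text
clock: 26.05
position: [539.8, 153.0, 219.4]
eef_rot: [0.719, 0.695, 0.001, 0.0]
contact_force: [0.1, -0.1, 0.5]
width: 63.8
```

Run:
```python
from cell import status,optics
from h import *
s=status.read_state();print(s['clock'],s['position'],s['contact_force'],s['width'])
d={n:optics.snapshot(n) for n in('wrist','side','top')}
import pickle;pickle.dump(d,open('s7.pkl','wb'))
a=cv2.resize(d['wrist']['color'],(400,300));b=cv2.resize(d['side']['color'],(400,300));c=cv2.resize(d['top']['color'],(400,300))
cv2.imwrite('pics/m7.png',np.vstack([np.hstack([a,b]),np.hstack([c,c*0])])[...,::-1])
```

```text
26.05 [539.8346127  153.00363028 219.39527425] [ 0.13000646 -0.0883554   0.46003996] 63.80279934036795
```

View pics/m7.png

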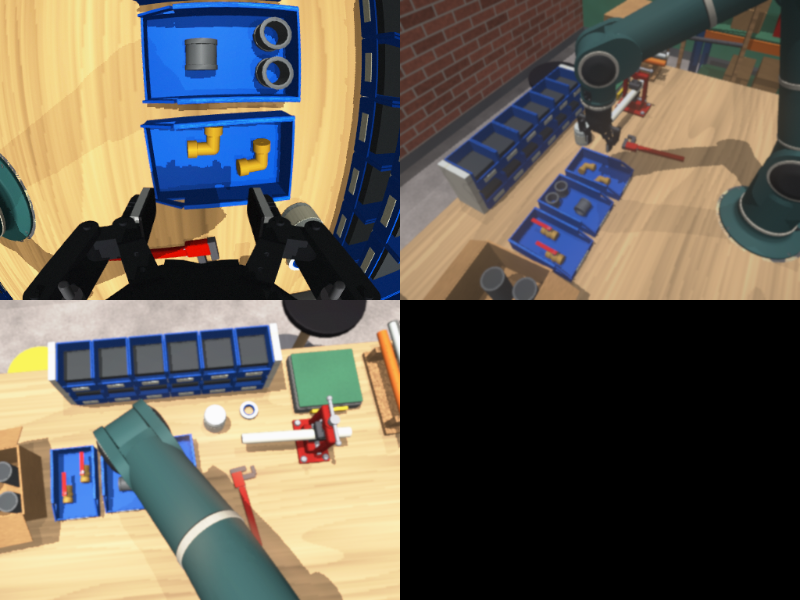

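The coupling lies at rest in the middle of its bin, at (200,54) in the wrist panel, with both spares upright. The pipe, vice, wrench, tin and tape are where they were.

Run:
```python
from cell import job
import pickle
from h import *
d=pickle.load(open('s7.pkl','rb'));print(onz(d['wrist'],np.array((200,54))*1.28,40,True))
print(job.job_done())
```

```text
[540.99918058 261.71201049  40.        ]
the job is handed in; nothing more can be done
None
```

The grey coupling is off the pipe and lying in the blue bin with the other two. I handed the job in at about 26 s of the allowed 61 s; the hand-in gives no verdict, so these are my own checks.

**Pipe angle:** the wrist views put it at about 0.032 rad to the side and −0.006 rad in pitch.

**Pulling it off:**
- **While gripping:** the fingers pressed the coupling down on the pipe with about 5.7 N at the wrist. I eased up until that was gone.
- **While sliding:** wrist force read at the end of each short move stayed at or below about 2 N. I lowered the tool 0.4 mm once when the force drifted. Peaks between readings were not seen.

**Setting it down:** the first floor contact read about 5 N, roughly 1–2 mm lower than I had calculated, and then I opened the fingers slowly.

**Last checks:**
- **Coupling:** it lies at about (541, 262) mm, some 26 mm in front of the bin's centre.
- **Other things:** both spares are upright and nothing else looks moved; I judged this by eye, not by measurement.
- **Robot:** the gripper is clear, with about zero contact force.

**Disagreement:** the overhead and wrist cameras differed by about 2.4 mm on the pipe's sideways position. I went by a close wrist picture comparing the coupling with the open fingers.

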